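# Surface-temperature reading on the round drying paddle

## Task

Take the temperature of the glue under the round-bladed paddle: pick up the contact thermometer that stands on the counter, press its foot gently and squarely on the paddle's round test patch, with the foot inside the patch, and hold it steady for two seconds at a light push of about 5 newtons. Then stand it upright on the floor of the enamel tray, clear of the disc weight. Leave the square-bladed paddle and everything else as they are.

Things in the scene. Friction and masses are not known exactly. Their poses are not given: they have to be found in the camera images.
- probe: Contact thermometer, 0.25 kg, upright on its flat steel foot. Origin: centre of the foot's underside (the sensing face); z runs up along it. Foot 48 mm across, 10 mm thick; neck 26 mm across up to 36 mm; then a square grey grip 34 x 34 mm (sides along its x and y) from 35 to 110 mm, with a 2.5 mm cap (hold it within 25 mm of the top). It reads only while its foot is pushed with 3 to 8 N.
- round_bed: Sloping board under the round paddle (disc blade 150 mm, 100 mm handle; the target). Origin: middle of its top face, 88 mm up. z points squarely out of the slope (35 degrees from vertical, leaning to the robot), x up the slope, y across. The paddle lies parallel to it, handle up the slope, its round pale test patch (68 mm across, flush) centred on this z axis. 
- round: Fixed stand of the round paddle. Origin: its underside, below the board's origin. A lift under the paddle is locked at 0 to 24 mm, NOT reported, so the paddle's face stands 27 to 54 mm out from the board along the board's z: find it by touch. The paddle rests on springs and yields straight along -z by 1 mm per newton, 12 mm at most. Never push it over 20 N.
- square_bed: Sloping board under the square paddle (blade 150 x 140 mm; do not touch). Origin: middle of its top face, 88 mm up. z points squarely out of the slope (35 degrees from vertical, leaning to the robot), x up the slope, y across. The paddle lies parallel to it, handle up the slope, its round pale test patch (68 mm across, flush) centred on this z axis. 
- square: Fixed stand of the square paddle. Origin: its underside, below the board's origin. A lift under the paddle is locked at 0 to 24 mm, NOT reported, so the paddle's face stands 27 to 54 mm out from the board along the board's z: find it by touch. The paddle rests on springs and yields straight along -z by 1 mm per newton, 12 mm at most. The two stands may swap places.
- tray: Chipped white enamel tray, fixed, 260 mm along its x by 150 mm along its y, 22 mm high, walls 5 mm thick. Origin: centre of its underside.
- tray_in (a point): Centre of the tray's inner floor, 5 mm above the counter; axes as the tray's. The inner floor measures 250 x 140 mm.
- disc: Round pewter disc weight, 60 mm across, 18 mm high, 0.4 kg, lying on the tray's floor near its long middle line, anywhere along it within 70 mm of the middle. Origin: centre of its underside.
- roller: Steel burnishing roller with square wooden grips, 180 mm long along its y, 32 mm high; bystander. Origin: centre of its underside.
- blank: Cedar handle blank, 110 mm along its y, 28 mm wide, 24 mm high; bystander. Origin: centre of its underside.
- jar: Glass jar with a lid, 60 mm across, 85 mm high; bystander. Origin: centre of its underside.
- cork_block: Cork sanding block, 50 x 80 x 35 mm high; bystander. Origin: centre of its underside.
Not all that is in view belongs to the job. Of the things that look like the probe, the middle-sized one is meant.

How it is judged:
By the outcome, as a careful person would: the job done as asked, in the order asked, and still so for the second after the job is handed in, with the robot touching nothing.
It also fails if it takes over 54 s, if anything falls off the work surface, if the arm or the gripper's body presses on something with over 40 N, if the wrist force passes 120 N, or if a joint passes its speed limit or range.

## Robot

A 6-joint arm with a two-finger parallel gripper is mounted at the origin on the work surface. World frame = base frame: x ahead of the robot, y to its left, z up, the work surface at z = 0. Lengths are in m, angles in degrees, forces in N, time in s.
With the tool pointing down it reaches from about 0.35 to 0.925 m from the base axis. Payload 6.4 kg.
Tool frame: the origin (TCP) lies at the very end of the fingers, on their centre line; the grasp point (between the pads) lies behind it (grip_depth is the z of the grasp point in the tool frame, in m); z points along the fingers, y is the line along which they close (so a half turn about z gives the same grasp; the last joint's range is limited). The gripper opens to 85 mm and grips with 20 to 120 N. Pads are 22 mm wide; open, the fingers measure 114 mm over their backs; the gripper's body (76 mm by 85 mm) begins 54 mm behind the grasp point. The pads swing forward as they close: fully open they stand 13 mm farther back than shut.
Start: joints at [-77.527, 14.043, 89.255, -0, 76.702, -9.975], TCP at [0.248, -0.601, 0.231] pointing down, gripper open.
Joint ranges: [-179.41, 179.41], [-58.25, 129.5], [7.25, 145.43], [-54.29, 234.29], [11.92, 165.04], [-157.13, 157.13]. Speed limits (degrees/s): [147.25, 147.25, 180, 180, 180, 180].

## Interface

Orientations are given as a 3x3 rotation matrix whose columns are the frame's x, y, z axes.
In Python, from bench import * gives the robot as it stands.
- The arm moves only by the tool arm_command, never from a script. Its argument "steps" is a list of rows, each a list of 6 numbers: the shift along the tool's x, y, z scaled (see below), then the turn, a rotation vector about the tool's x, y, z scaled (see below). In form: [[tx, ty, tz, ax, ay, az], ...]. A call has 1 to 12 rows; each row is the pose to reach, as a shift and turn from the pose commanded when the call began, along the tool's axes at that moment; what a row does not reach only later rows make up. The controller multiplies each number of a shift by 30 cm and each number of a turn by pi/2 rad. A row lasts 1/12 s, in which the tool goes at most 41.7 mm and 7.16 degrees, less where a joint would pass 70% of its speed; a pose out of reach is approached as far as the arm can. A call with a number of a shift or a turn outside -1 to 1 is refused whole. A call with a gripper value outside its range is refused whole. "gripper" is the closure, from 0 (fully open) to 1 (shut), set as the call begins (left out, the last holds). The fingers move at their own pace and stop on an object; "squeeze" is the grip in N (left out, the last holds). Time passes only in rows, so rows that repeat a pose let the fingers close. It gives the time, the measured TCP pose, the force, the opening and the grip force at its end, in the units of the state.
- sense(): the state, without advancing time (a new reading comes with each control period).
- get_image(name): name is "scene" or "top" or "wrist"; returns (picture, depth): 384x512x3 uint8, red, green, blue; 384x512 float32, m along the optical axis (not along the pixel's ray), 0 where there is no reading.
- get_calibration(name): a dict with "intrinsics" (3x3 intrinsics, pixels), "pose" (4x4, takes a point from camera to world coordinates). Camera axes: x right, y up, looking along -z (the intrinsics and any distortion apply to the point x, -y, -z); pixel columns grow to the right and rows downward; lengths in m; the calibration is good to about 2 mm. A picture is of the moment at which its call begins: read the wrist's pose just before it. get_calibration takes no time and is no camera call; for the wrist camera it gives the pose at the moment of the call.
- hand_in(): hands the job in; it is judged then, once.
The state is a dict: "time": time; "joints": joint angles; "joint_velocities": joint speeds; "tau": joint torques, N m; "eef_pos": TCP position; "tcp_rot": TCP orientation; "contact_force": force on the tool from outside, world axes, zero at the start; "wrist_torque": the same for the moment, N m; "grip_width": finger opening in m; "grip_force": force on a finger pad.
Only numpy, scipy, OpenCV 4.12 (cv2) and the standard library are available. Lean on these libraries where they do the work, as an engineer would, in place of code of your own. Each camera call takes 0.05 s, during which the arm holds its last target. There are 200 camera calls.

## Working session

There is one attempt and no reset: what is moved stays moved. The work goes in short steps, Python scripts to look and compute and a tool call to move; the robot and the scene stay as the last step left them, time stands still between calls to the robot, and variables do not carry over. Pictures are saved under pics/ and viewed, at most 10 in all, crops included, and the job is handed in when it is done.

Besides the shell and the picture viewer there is one more tool, called by a JSON object that holds its "api" and its "payload". arm_command: Moves the arm, as the interface text tells. Shifts and turns lie within -1 to 1; 1 stands for 30 cm of shift or pi/2 rad of turn. Its arguments: {"type":"object","properties":{"steps":{"type":"array","items":{"type":"array","items":{"type":"number","minimum":-1,"maximum":1}}},"gripper":{"type":"number"},"squeeze":{"type":"number"}},"required":["steps"]}

```bash
mkdir -p pics
cat > h.py <<'E'
from bench import *
import numpy as np, cv2
def cal(n):
    c=get_calibration(n); return np.array(c["intrinsics"]),np.array(c["pose"]),c
def cloud(d,K,P):
    v,u=np.mgrid[:d.shape[0],:d.shape[1]]
    X=np.stack([(u-K[0,2])/K[0,0]*d,-(v-K[1,2])/K[1,1]*d,-d],-1)
    return X@P[:3,:3].T+P[:3,3]
E
python3 - <<'E'
from h import *
s=sense();print(s)
for n in("scene","top"):
    K,P,c=cal(n);im,d=get_image(n);print(n,c)
    cv2.imwrite(f"pics/{n}.png",im[...,::-1]);np.savez(f"{n}.npz",im=im,d=d,K=K,P=P)
a=cv2.imread("pics/scene.png");b=cv2.imread("pics/top.png")
E
```

```text
{'time': 0.0, 'joints': array([-7.75288022e+01,  1.40839492e+01,  8.93251934e+01, -5.37204019e-04,
        7.67026269e+01, -9.97434861e+00]), 'joint_velocities': array([-0.04171042,  0.05271759, -0.026369  ,  0.07123693,  0.07403311,
        0.04374516]), 'tau': array([ 4.07306306e-04, -4.29505849e+01, -3.26133227e+01, -1.25888751e-04,
        5.31078826e-03,  9.56308611e-06]), 'eef_pos': array([ 0.24806209, -0.6001946 ,  0.23017958]), 'tcp_rot': array([[ 9.24242059e-01,  3.81806798e-01, -4.30170411e-04],
       [ 3.81806898e-01, -9.24240159e-01,  1.90274632e-03],
       [ 3.28900709e-04, -1.92284021e-03, -9.99998097e-01]]), 'contact_force': array([-0.4134952 ,  0.84255702, -0.34543484]), 'wrist_torque': array([ 0.03324791,  0.01209768, -0.04066436]), 'grip_force': 0.0, 'grip_width': 0.08520804713246051}
scene {'intrinsics': array([[366.40374939,   0.        , 257.52477196],
       [  0.        , 366.40374939, 193.3014278 ],
       [  0.        ,   0.        ,   1.        ]]), 'pose': array([[-0.80281179, -0.34982594,  0.48281988,  1.03995358],
       [ 0.5959748 , -0.49463536,  0.63257403,  0.65766545],
       [ 0.01752898,  0.79558637,  0.60558655,  0.64158694],
       [ 0.        ,  0.        ,  0.        ,  1.        ]])}
top {'intrinsics': array([[375.36020875,   0.        , 256.98428234],
       [  0.        , 375.36020875, 191.16001159],
       [  0.        ,   0.        ,   1.        ]]), 'pose': array([[-0.00752886,  0.9819116 , -0.1891902 ,  0.36582783],
       [-0.99988752, -0.00493797,  0.01416228,  0.05808861],
       [ 0.0129719 ,  0.18927555,  0.98183833,  1.17477532],
       [ 0.        ,  0.        ,  0.        ,  1.        ]])}
```

View pics/scene.png

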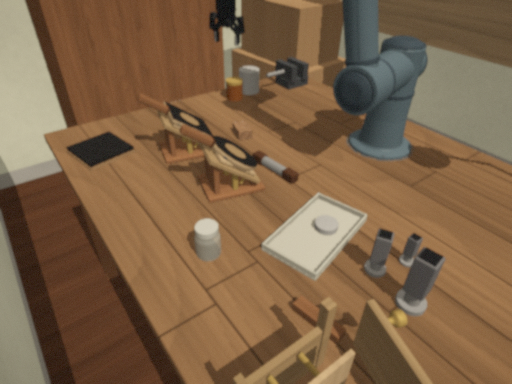

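View pics/top.png

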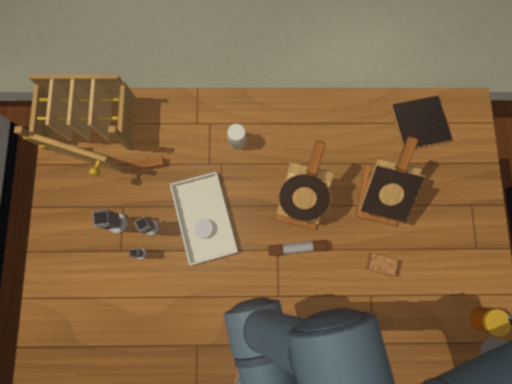

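Candidates for the probe: the big one at top (108,220)/scene (421,280), the middle one at top (147,226)/scene (381,252), and the small one at top (138,253)/scene (411,249). I choose the middle one. The round paddle is at top (304,197) and the square one at (391,193). The roller at (298,248) lies in front of the round stand.

Run:
```python
from h import *
t=np.load("top.npz");s=np.load("scene.npz")
c=cv2.resize(t["im"][165:275,85:260],None,fx=4,fy=4,interpolation=2)
c2=cv2.resize(s["im"][215:325,350:455],None,fx=4,fy=4,interpolation=2)
o=np.zeros((880+0,700,3),np.uint8)
o=np.zeros((440,700+420-320,3),np.uint8); o[:,:380]=c[:, :380]; o[:,380:800]=c2
cv2.imwrite("pics/crop.png",o[...,::-1])
W=cloud(t["d"],t["K"],t["P"]);S=cloud(s["d"],s["K"],s["P"])
for n,A,(u,v) in [("counter",W,(220,160)),("patch",W,(304,197)),("sqpatch",W,(391,193)),("big",W,(104,218)),("mid",W,(142,224)),("small",W,(135,252)),("disc",W,(205,229)),("jar",W,(236,130)),("roller",W,(298,248)),("hnd",W,(317,152)),
  ("midS",S,(385,235)),("bigS",S,(428,257)),("smS",S,(414,238)),("patchS",S,(236,150)),("trayfl",W,(200,200))]:
    print(n,A[v-1:v+2,u-1:u+2].reshape(-1,3).mean(0).round(4),A[v-1:v+2,u-1:u+2].reshape(-1,3).std(0).round(4))
# patch fit, top & scene
for nm,A,im,(u0,u1,v0,v1) in [("top",W,t["im"],(280,330,172,222)),("scene",S,s["im"],(210,262,135,168))]:
    sub=im[v0:v1,u0:u1].astype(int);pts=A[v0:v1,u0:u1]
    dark=(sub.max(-1)<70)
    m=dark.astype(np.uint8)
    n,l,st,ce=cv2.connectedComponentsWithStats(m);k=1+st[1:,4].argmax()
    hull=cv2.convexHull(np.argwhere(l==k)[:,::-1].astype(np.int32))
    q=np.zeros_like(m);cv2.fillConvexPoly(q,hull,1)
    inn=cv2.erode(q,np.ones((3,3)))>0
    p=pts[inn];p=p[np.isfinite(p).all(1)]
    for _ in range(3):
        c0=np.median(p,0);U=np.linalg.svd(p-p.mean(0),full_matrices=False)[2];nn=U[2]*np.sign(U[2][2]);r=(p-p.mean(0))@nn;p=p[abs(r)<max(2*r.std(),1e-3)]
    el=cv2.fitEllipse(hull)
    print(nm,"blade n",nn.round(4),"tilt",np.degrees(np.arccos(nn[2])).round(2),"az",np.degrees(np.arctan2(nn[1],nn[0])).round(2),"mean",p.mean(0).round(4),"rms",r.std().round(4),"ell",el[0][0]+u0,el[0][1]+v0,el[1],len(p))
# middle probe points
for nm,A,win in [("top",W,(125,165,212,240)),("scene",S,(360,400,225,280))]:
    u0,u1,v0,v1=win;p=A[v0:v1,u0:u1].reshape(-1,3)
    for lo,hi in[(.004,.014),(.04,.10),(.104,.12)]:
        q=p[(p[:,2]>lo)&(p[:,2]<hi)]
        if len(q)>5:
            print(nm,lo,len(q),q.mean(0).round(4),q.min(0).round(4),q.max(0).round(4),cv2.minAreaRect((q[:,:2]*1000).astype(np.float32)))
```

```text
counter [0.6948 0.1598 0.0023] [0.0028 0.0026 0.0013]
patch [ 0.5523 -0.0921  0.115 ] [0.0022 0.0024 0.0025]
sqpatch [ 0.5624 -0.3435  0.1163] [0.0021 0.0022 0.0021]
big [0.4916 0.4638 0.1436] [0.0021 0.0019 0.003 ]
mid [0.4777 0.3681 0.1125] [0.0024 0.0022 0.0016]
small [0.4007 0.3929 0.0822] [0.0023 0.0019 0.002 ]
disc [0.4706 0.2014 0.0236] [0.0025 0.0025 0.0024]
jar [0.7658 0.1049 0.086 ] [0.0023 0.0025 0.0017]
roller [ 0.4108 -0.0809  0.0314] [0.0024 0.0025 0.0016]
hnd [ 0.6605 -0.119   0.2008] [0.0016 0.0022 0.0026]
midS [0.4854 0.3744 0.1118] [0.0027 0.0018 0.0007]
bigS [0.5008 0.4751 0.1429] [0.0026 0.0015 0.0009]
smS [0.407  0.4008 0.0797] [0.0023 0.0018 0.0012]
patchS [ 0.5431 -0.0985  0.1077] [0.0061 0.0067 0.0034]
trayfl [0.5636 0.221  0.0057] [0.0026 0.0025 0.0009]
top blade n [-0.5549  0.1412  0.8198] tilt 34.93 az 165.73 mean [ 0.5514 -0.0934  0.1148] rms 0.0017 ell 304.6251735687256 197.2410125732422 (43.97312927246094, 48.74867248535156) 1423
scene blade n [-0.6044  0.1084  0.7892] tilt 37.88 az 169.83 mean [ 0.5483 -0.0891  0.1093] rms 0.0028 ell 238.13268661499023 
[... 468 characters left out ...]
586 0.3513 0.1044] [0.4982 0.392  0.1171] ((478.66705322265625, 372.2484130859375), (34.00535202026367, 33.61347961425781), 29.267559051513672)
scene 0.004 183 [0.4878 0.3762 0.0091] [0.3995 0.2579 0.0043] [0.5065 0.3965 0.0139] ((428.39044189453125, 344.7283630371094), (163.1653594970703, 83.25594329833984), 44.89292907714844)
scene 0.04 347 [0.4959 0.3802 0.0704] [0.4808 0.3524 0.0401] [0.5044 0.3947 0.0999] ((493.6100769042969, 372.8301696777344), (42.85222625732422, 22.148666381835938), 85.2384033203125)
scene 0.104 201 [0.4858 0.3745 0.1101] [0.4648 0.3523 0.1041] [0.5031 0.3948 0.1139] ((483.61859130859375, 373.632080078125), (32.297969818115234, 33.85922622680664), 29.746232986450195)
```

View pics/crop.png

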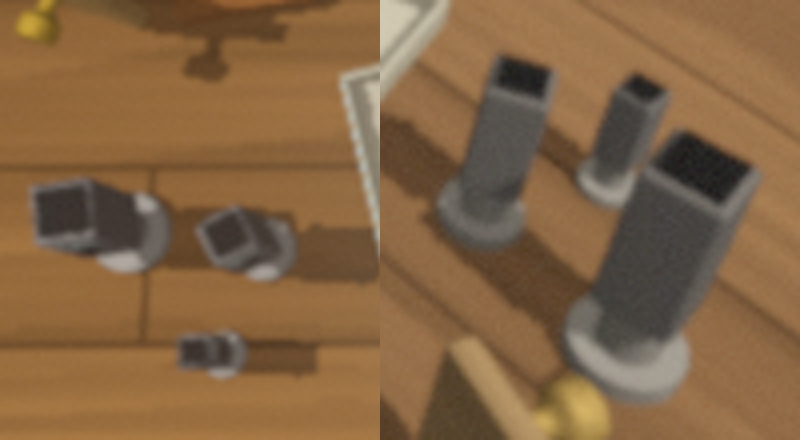

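The crop shows three look-alikes: big on the left, middle at about (235,240) in the left half and (515,130) in the right half, and small. Tops measure about 143, 112 and 82 mm, so the middle one (110 + 2.5 mm cap) is the probe. Its yaw is about 29.5°.

```bash
cat >> h.py <<'E'
from scipy.spatial.transform import Rotation as Ro
def rdown(az):
    a=np.radians(az);return np.array([[np.cos(a),np.sin(a),0],[np.sin(a),-np.cos(a),0],[0,0,-1]])
def row(p0,R0,p1,R1):
    return np.r_[R0.T@(np.array(p1)-p0)/.3, Ro.from_matrix(R0.T@R1).as_rotvec()/(np.pi/2)].round(4).tolist()
E
python3 - <<'E'
from h import *
import bench; print([n for n in dir(bench) if not n.startswith('__')]); print(globals().get("grip_depth"))
s=sense();p=s["eef_pos"];R=s["tcp_rot"]
for q,az in [((.36,-.36,.33),50),((.45,-.10,.34),80),((.46,.14,.34),105),((.45,.33,.32),119.5)]:
    R1=rdown(az);print(row(p,R,q,R1));p,R=np.array(q),R1
K,P,c=cal("wrist");T=np.eye(4);T[:3,:3]=s["tcp_rot"];T[:3,3]=s["eef_pos"];print((np.linalg.inv(T)@P).round(4),K)
E
```

```text
['IKError', 'get_calibration', 'get_image', 'grip_depth', 'hand_in', 'sense']
-0.0187
[0.6507, -0.5983, -0.3312, -0.001, -0.0004, -0.3061]
[0.8567, -0.3273, -0.0333, 0.0, 0.0, -0.3333]
[0.7936, -0.1061, 0.0, 0.0, 0.0, -0.2778]
[0.6204, 0.1317, 0.0667, 0.0, 0.0, -0.1611]
[[ 7.000e-04  9.594e-01  2.821e-01  7.230e-02]
 [ 1.000e+00 -6.000e-04 -7.000e-04 -5.000e-04]
 [-5.000e-04  2.821e-01 -9.594e-01 -1.424e-01]
 [ 0.000e+00  0.000e+00  0.000e+00  1.000e+00]] [[280.90633391   0.         255.73070559]
 [  0.         280.90633391 188.78909362]
 [  0.           0.           1.        ]]
```

{"api": "arm_command", "payload": {"steps": [[0.65,-0.6,-0.33,0,0,-0.306],[0.65,-0.6,-0.33,0,0,-0.306],[0.65,-0.6,-0.33,0,0,-0.306],[0.65,-0.6,-0.33,0,0,-0.306],[0.65,-0.6,-0.33,0,0,-0.306],[0.65,-0.6,-0.33,0,0,-0.306],[0.65,-0.6,-0.33,0,0,-0.306]], "gripper": 0}}

```text
time: 0.68
eef_pos: [0.3604, -0.3575, 0.3311]
tcp_rot: [[0.642, 0.766, 0.001], [0.766, -0.642, -0.0], [0.0, 0.001, -1.0]]
contact_force: [0.2, 0.2, 0.1]
grip_width: 0.0856
grip_force: 0.0
```

{"api": "arm_command", "payload": {"steps": [[0.857,-0.327,-0.033,0,0,-0.333],[0.857,-0.327,-0.033,0,0,-0.333],[0.857,-0.327,-0.033,0,0,-0.333],[0.857,-0.327,-0.033,0,0,-0.333],[0.857,-0.327,-0.033,0,0,-0.333],[0.857,-0.327,-0.033,0,0,-0.333],[0.857,-0.327,-0.033,0,0,-0.333]]}}

```text
time: 1.27
eef_pos: [0.4502, -0.0966, 0.3402]
tcp_rot: [[0.172, 0.985, 0.0], [0.985, -0.172, 0.001], [0.001, 0.0, -1.0]]
contact_force: [0.7, -0.6, -0.1]
grip_width: 0.0851
grip_force: 0.0
```

Run:
```python
from h import *
s=sense();print(s["time"],s["eef_pos"],s["tcp_rot"],s["joints"],s["contact_force"])
K,P,c=cal("wrist");im,d=get_image("wrist");cv2.imwrite("pics/w1.png",im[...,::-1]);np.savez("w1.npz",im=im,d=d,K=K,P=P)
p=s["eef_pos"];R=s["tcp_rot"]
for q,az in [((.46,.14,.34),105),((.45,.33,.32),119.5)]:
    R1=rdown(az);print(row(p,R,q,R1));p,R=np.array(q),R1
```

```text
1.2667 [ 0.45016545 -0.09659208  0.34016299] [[ 1.71777170e-01  9.85135766e-01  3.55898291e-04]
 [ 9.85135492e-01 -1.71777399e-01  7.66622705e-04]
 [ 8.16362728e-04  2.18919760e-04 -9.99999643e-01]] [-2.62939593e+01 -1.66751690e+01  1.08197049e+02  4.84295498e-02
  8.84792968e+01 -1.64040730e+01] [ 0.68047467 -0.64154168 -0.07150865]
[0.7825, -0.1032, 0.0012, 0.0003, -0.0005, -0.2766]
[0.6204, 0.1317, 0.0667, 0.0, 0.0, -0.1611]
```

View pics/w1.png

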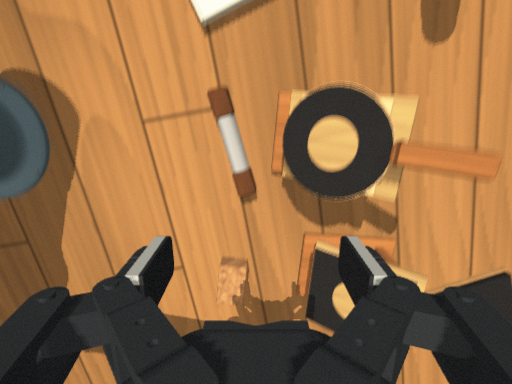

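The wrist view shows the round paddle well, with its patch at about (333,144). The roller is at (232,142) and part of the square paddle is at the bottom. I'll measure from this picture later and go on to the probe now.

{"api": "arm_command", "payload": {"steps": [[0.783,-0.103,0,0,0,-0.277],[0.783,-0.103,0,0,0,-0.277],[0.783,-0.103,0,0,0,-0.277],[0.783,-0.103,0,0,0,-0.277],[0.783,-0.103,0,0,0,-0.277],[0.783,-0.103,0,0,0,-0.277]]}}

```text
time: 1.82
eef_pos: [0.4597, 0.1397, 0.3399]
tcp_rot: [[-0.259, 0.966, -0.0], [0.966, 0.259, 0.001], [0.001, -0.0, -1.0]]
contact_force: [0.7, -0.3, -0.3]
grip_width: 0.0853
grip_force: 0.0
```

{"api": "arm_command", "payload": {"steps": [[0.62,0.132,0.067,0,0,-0.161],[0.62,0.132,0.067,0,0,-0.161],[0.62,0.132,0.067,0,0,-0.161],[0.62,0.132,0.067,0,0,-0.161],[0.62,0.132,0.067,0,0,-0.161],[0.62,0.132,0.067,0,0,-0.161],[0.62,0.132,0.067,0,0,-0.161]]}}

```text
time: 2.4
eef_pos: [0.4503, 0.3274, 0.3191]
tcp_rot: [[-0.493, 0.87, -0.002], [0.87, 0.493, -0.001], [-0.0, -0.002, -1.0]]
contact_force: [-0.5, -0.2, 0.2]
grip_width: 0.0855
grip_force: 0.0
```

Run:
```python
from h import *
s=sense();print(s["time"],s["eef_pos"],s["joints"])
K,P,c=cal("wrist");im,d=get_image("wrist");cv2.imwrite("pics/w2.png",im[...,::-1]);np.savez("w2.npz",im=im,d=d,K=K,P=P)
W=cloud(d,K,P)
m=(W[...,2]>.105)&(W[...,2]<.12)&(np.hypot(W[...,0]-.481,W[...,1]-.3725)<.035)
q=W[m];print(len(q),q.mean(0),cv2.minAreaRect((q[:,:2]*1000).astype(np.float32)),np.argwhere(m).mean(0))
# silhouette contour of top by ray cast on z=.1125
g=cv2.morphologyEx(m.astype(np.uint8),cv2.MORPH_CLOSE,np.ones((3,3)))
cn=max(cv2.findContours(g,0,2)[0],key=cv2.contourArea).reshape(-1,2).astype(float)
r=np.c_[(cn[:,0]-K[0,2])/K[0,0],-(cn[:,1]-K[1,2])/K[1,1],-np.ones(len(cn))]@P[:3,:3].T
X=P[:3,3]+r*((.1125-P[2,3])/r[:,2])[:,None]
print(cv2.minAreaRect((X[:,:2]*1000).astype(np.float32)))
f=(W[...,2]>.006)&(W[...,2]<.013)&(np.hypot(W[...,0]-.481,W[...,1]-.3725)<.035)
print("foot",W[f].mean(0),W[f].min(0),W[f].max(0),f.sum())
# patch from w1
t=np.load("w1.npz");im=t["im"];W1=cloud(t["d"],t["K"],t["P"])
hsv=cv2.cvtColor(im,cv2.COLOR_RGB2HSV)
m=((im.max(-1)<70).astype(np.uint8));m[:, :270]=0;m[:,400:]=0;m[:80]=0;m[210:]=0
n,l,st,ce=cv2.connectedComponentsWithStats(m);k=1+st[1:,4].argmax()
cs,h=cv2.findContours((l==k).astype(np.uint8),cv2.RETR_CCOMP,2)
cs=sorted(cs,key=cv2.contourArea)[::-1][:2]
q=np.zeros_like(m);cv2.drawContours(q,cs[:1],-1,1,-1);q=cv2.erode(q,np.ones((5,5)))>0
p=W1[q]
for _ in range(3):
    c0=p.mean(0);U=np.linalg.svd(p-c0,full_matrices=False)[2];nn=U[2]*np.sign(U[2][2]);r=(p-c0)@nn;p=p[abs(r)<2.5*r.std()]
print("n",nn,"tilt",np.degrees(np.arccos(nn[2])),"az",np.degrees(np.arctan2(nn[1],nn[0])),c0,r.std())
K,P=t["K"],t["P"]
for cc in cs:
    x=cc.reshape(-1,2).astype(float);r=np.c_[(x[:,0]-K[0,2])/K[0,0],-(x[:,1]-K[1,2])/K[1,1],-np.ones(len(x))]@P[:3,:3].T
    X=P[:3,3]+r*(((c0-P[:3,3])@nn)/(r@nn))[:,None]
    e1=np.cross([0,0,1],nn);e1/=np.linalg.norm(e1);e2=np.cross(nn,e1)
    uv=np.c_[(X-c0)@e1,(X-c0)@e2]*1000
    ce,ax,an=cv2.fitEllipse(uv.astype(np.float32));print("centre",c0+(ce[0]*e1+ce[1]*e2)/1000,ax)
```

```text
2.4 [0.45026121 0.32736949 0.31913401] [ 2.43600265e+01 -1.95041924e+00  9.73799121e+01 -2.13804711e-02
  8.46812715e+01 -5.15534934e+00]
722 [0.47981976 0.37227916 0.11103835] ((480.4353332519531, 371.8062744140625), (34.53709411621094, 32.87754440307617), 29.748294830322266) [145.8434903 293.9265928]
((479.4471130371094, 371.9095458984375), (34.230247497558594, 32.16029739379883), 29.561800003051758)
foot [0.46861682 0.37657308 0.00964813] [0.45730949 0.34990362 0.00744996] [0.48923159 0.39540048 0.01181655] 189
n [-0.55506207  0.14397938  0.81925334] tilt 34.98987988863129 az 165.45834881428863 [ 0.55780533 -0.08741774  0.11584661] 0.0007457632067642728
centre [ 0.552695   -0.08904906  0.11267095] (138.45413208007812, 143.4398651123047)
centre [ 0.55246388 -0.08878212  0.11246745] (71.79335021972656, 78.03716278076172)
```

View pics/w2.png

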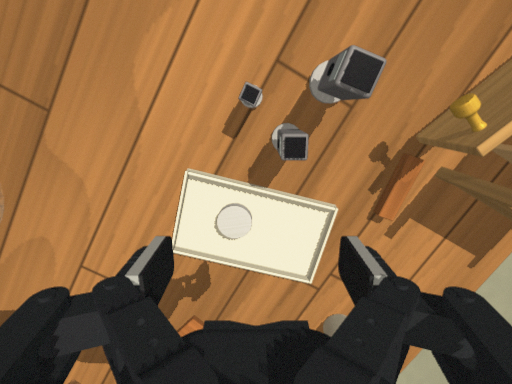

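The probe's top is at (293,146) in the wrist view, the big and small ones are clear of it, and the disc is at (234,221) on the tray. Probe centre is (0.480, 0.372), yaw 29.6°. Going down to z = 0.18 first.

{"api": "arm_command", "payload": {"steps": [[0.08,0.16,0.46,0,0,0],[0.08,0.16,0.46,0,0,0],[0.08,0.16,0.46,0,0,0],[0.08,0.16,0.46,0,0,0],[0.08,0.16,0.46,0,0,0],[0.08,0.16,0.46,0,0,0]]}}

```text
time: 2.95
eef_pos: [0.4809, 0.3697, 0.1815]
tcp_rot: [[-0.489, 0.872, -0.002], [0.872, 0.489, -0.001], [-0.0, -0.002, -1.0]]
contact_force: [0.1, 0.3, 1.3]
grip_width: 0.0852
grip_force: 0.0
```

Run:
```python
from h import *
s=sense();print(s["time"],s["eef_pos"],s["joints"][5]);print(row(s["eef_pos"],s["tcp_rot"],(.480,.372,.081),rdown(119.6)))
# tray and disc from w2
t=np.load("w2.npz");im=t["im"];K,P=t["K"],t["P"]
def cast(x,z):
    x=np.asarray(x,float).reshape(-1,2);r=np.c_[(x[:,0]-K[0,2])/K[0,0],-(x[:,1]-K[1,2])/K[1,1],-np.ones(len(x))]@P[:3,:3].T
    return P[:3,3]+r*((z-P[2,3])/r[:,2])[:,None]
hsv=cv2.cvtColor(im,cv2.COLOR_RGB2HSV)
m=((hsv[...,1]<75)&(hsv[...,2]>110)).astype(np.uint8);m[:165]=0;m[290:]=0;m[:,:165]=0;m[:,345:]=0
m=cv2.morphologyEx(m,cv2.MORPH_CLOSE,np.ones((3,3)))
n,l,st,ce=cv2.connectedComponentsWithStats(m);k=1+st[1:,4].argmax()
h=cv2.convexHull(max(cv2.findContours((l==k).astype(np.uint8),0,2)[0],key=cv2.contourArea))
print("tray",cv2.minAreaRect((cast(h,.022)[:,:2]*1000).astype(np.float32)))
W=cloud(t["d"],K,P)
d=(W[...,2]>.017)&(W[...,2]<.030);v,u=np.mgrid[:384,:512];d&=np.hypot(u-234,v-221)<22
hd=cv2.convexHull(np.argwhere(d)[:,::-1].astype(np.int32));X=cast(hd,.023);print("disc",cv2.minEnclosingCircle((X[:,:2]*1000).astype(np.float32)),W[d].mean(0))
```

```text
2.95 [0.48093316 0.3696661  0.18147068] -2.4296801244099715
[0.0084, 0.0019, 0.3349, -0.0016, 0.0001, -0.0034]
tray ((508.5123596191406, 211.88522338867188), (258.4422912597656, 155.25088500976562), 15.172353744506836)
disc ((474.88262939453125, 210.33181762695312), 30.449691772460938) [0.47479827 0.21015173 0.02253449]
```

{"api": "arm_command", "payload": {"steps": [[0.008,0.002,0.1,-0.0016,0,-0.003],[0.008,0.002,0.2,-0.0016,0,-0.003],[0.008,0.002,0.3,-0.0016,0,-0.003],[0.008,0.002,0.335,-0.0016,0,-0.003],[0.008,0.002,0.335,-0.0016,0,-0.003]]}}

```text
time: 3.37
eef_pos: [0.4798, 0.3723, 0.0811]
tcp_rot: [[-0.494, 0.87, 0.0], [0.87, 0.494, 0.0], [-0.0, 0.0, -1.0]]
contact_force: [-0.1, 0.3, -0.0]
grip_width: 0.0856
grip_force: 0.0
```

{"api": "arm_command", "payload": {"steps": [[0,0,0,0,0,0],[0,0,0,0,0,0],[0,0,0,0,0,0],[0,0,0,0,0,0],[0,0,0,0,0,0],[0,0,0,0,0,0],[0,0,0,0,0,0],[0,0,0,0,0,0],[0,0,0,0,0,0],[0,0,0,0,0,0],[0,0,0,0,0,0],[0,0,0,0,0,0]], "gripper": 1, "squeeze": 60}}

```text
time: 4.37
eef_pos: [0.481, 0.374, 0.0836]
tcp_rot: [[-0.495, 0.869, 0.004], [0.869, 0.495, 0.002], [-0.0, 0.004, -1.0]]
contact_force: [-2.0, -1.4, 6.5]
grip_width: 0.0333
grip_force: 59.4
```

Grip 59 N at 33 mm width, TCP 83.6 mm above the probe's foot. Computing the lift and approach.

```bash
cat >> h.py <<'E'
n_=np.array([-np.sin(np.radians(35))*np.cos(np.radians(14.6)),np.sin(np.radians(35))*np.sin(np.radians(14.6)),np.cos(np.radians(35))])
c_=np.array([.5525,-.089,.1125])
def rtilt():
    x=np.array([np.sin(np.radians(14.6)),np.cos(np.radians(14.6)),0]);z=-n_
    return np.c_[x,np.cross(z,x),z]
E
python3 - <<'E'
from h import *
s=sense();print(s["eef_pos"],np.degrees(np.arctan2(-rtilt()[1,2],1)),rtilt()[:,0]@n_)
p,R=s["eef_pos"],s["tcp_rot"]
for q,R1 in [((.47,.36,.30),rdown(115)),((.45,.15,.34),rdown(95)),((.46,-.06,.27),Ro.from_matrix(rdown(75.4)).as_matrix()@Ro.from_rotvec([0.3,0,0]).as_matrix()),(c_+n_*.1236,rtilt())]:
    print(np.round(q,4),row(p,R,q,R1));p,R=np.array(q),R1
print(R.round(3),(rdown(75.4)@Ro.from_rotvec([0.3,0,0]).as_matrix()).round(3))
E
```

```text
[0.48101133 0.37396564 0.08364226] 8.226875732848653 0.0
[0.47 0.36 0.3 ] [-0.0225, -0.0519, -0.7214, 0.0027, 0.0001, 0.0518]
[0.45 0.15 0.34] [-0.6062, -0.3563, -0.1333, 0.0, 0.0, 0.2222]
[ 0.46 -0.06  0.27] [-0.7002, -0.0278, 0.2333, 0.1891, 0.0327, 0.2161]
[ 0.4839 -0.0711  0.2137] [-0.0158, 0.138, 0.1536, -0.5799, -0.0, 0.0]
[[ 0.252  0.793  0.555]
 [ 0.968 -0.206 -0.145]
 [ 0.     0.574 -0.819]] [[ 0.252  0.924 -0.286]
 [ 0.968 -0.241  0.074]
 [ 0.    -0.296 -0.955]]
```

{"api": "arm_command", "payload": {"steps": [[0,0,-0.06,0,0,0],[0,0,-0.18,0,0,0],[-0.02,-0.05,-0.32,0.0027,0,0.03],[-0.02,-0.05,-0.72,0.0027,0,0.05],[-0.02,-0.05,-0.72,0.0027,0,0.05],[-0.02,-0.05,-0.72,0.0027,0,0.05],[-0.02,-0.05,-0.72,0.0027,0,0.05]]}}

```text
time: 4.95
eef_pos: [0.473, 0.3624, 0.3088]
tcp_rot: [[-0.425, 0.905, 0.014], [0.905, 0.425, 0.007], [0.0, 0.016, -1.0]]
contact_force: [1.5, 1.7, -0.4]
grip_width: 0.0328
grip_force: 61.0
```

{"api": "arm_command", "payload": {"steps": [[-0.1,-0.06,-0.03,0,0,0.04],[-0.3,-0.18,-0.07,0,0,0.1],[-0.606,-0.356,-0.133,0,0,0.222],[-0.606,-0.356,-0.133,0,0,0.222],[-0.606,-0.356,-0.133,0,0,0.222],[-0.606,-0.356,-0.133,0,0,0.222],[-0.606,-0.356,-0.133,0,0,0.222],[-0.606,-0.356,-0.133,0,0,0.222]]}}

```text
time: 5.62
eef_pos: [0.4503, 0.1505, 0.3376]
tcp_rot: [[-0.089, 0.996, -0.001], [0.996, 0.089, 0.0], [0.0, -0.001, -1.0]]
contact_force: [1.0, 0.4, -3.1]
grip_width: 0.0331
grip_force: 61.0
```

{"api": "arm_command", "payload": {"steps": [[-0.1,0,0.03,0,0,0.03],[-0.3,-0.01,0.1,0,0,0.1],[-0.7,-0.028,0.2,0,0,0.218],[-0.7,-0.028,0.2,0,0,0.218],[-0.7,-0.028,0.2,0,0,0.218],[-0.7,-0.028,0.2,0,0,0.218],[-0.7,-0.028,0.2,0,0,0.218],[-0.7,-0.028,0.2,0,0,0.218]]}}

```text
time: 6.28
eef_pos: [0.4609, -0.0588, 0.2766]
tcp_rot: [[0.25, 0.968, -0.004], [0.968, -0.25, 0.001], [-0.0, -0.004, -1.0]]
contact_force: [-0.2, 1.1, -2.8]
grip_width: 0.033
grip_force: 60.9
```

Run:
```python
from h import *
s=sense();print(s["time"],s["eef_pos"],s["joints"],s["contact_force"])
K,P,c=cal("wrist");im,d=get_image("wrist");cv2.imwrite("pics/w3.png",im[...,::-1]);np.savez("w3.npz",im=im,d=d,K=K,P=P)
p,R=s["eef_pos"],s["tcp_rot"]
for hh in(.08,.04):
  print(c_+n_*(.0836+hh),row(p,R,c_+n_*(.0836+hh),rtilt()))
```

```text
6.2833 [ 0.46086975 -0.0588175   0.27664134] [-2.12811966e+01 -1.39031942e+01  1.12466924e+02 -3.10228353e-02
  8.16479980e+01 -6.80321732e+00] [-0.18049588  1.10849937 -2.75165747]
[ 0.46169297 -0.06534654  0.24651327] [-0.0204, 0.0085, 0.1004, -0.3913, -0.0004, 0.0014]
[ 0.48389518 -0.07112978  0.21374719] [-0.0205, 0.0854, 0.2093, -0.3913, -0.0004, 0.0014]
```

View pics/w3.png

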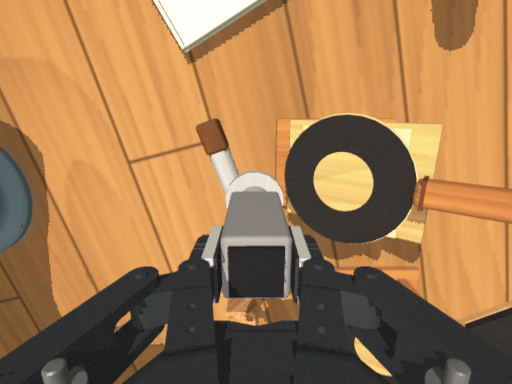

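The probe hangs straight in the fingers (cap at (256,270), foot at (254,185)), and the round patch is at (343,181). One check of the probe's tilt in the grip and of the patch position.

Run:
```python
from h import *
s=sense();t=np.load("w3.npz");K,P=t["K"],t["P"];W=cloud(t["d"],K,P);im=t["im"]
L=(W-s["eef_pos"])@s["tcp_rot"]
def pl(p):
    for _ in range(3):
        c=p.mean(0);U=np.linalg.svd(p-c,full_matrices=False)[2];r=(p-c)@U[2];p=p[abs(r)<2.5*r.std()+1e-5]
    return c,U[2],r.std(),len(p)
print("face",pl(L[202:240,234:276].reshape(-1,3)));print("cap",pl(L[252:288,236:276].reshape(-1,3)))
f=L[172:200,225:285].reshape(-1,3);f=f[(abs(f[:,2]-.0736)<.012)&(f[:,0]>-.035)&(f[:,0]<.03)];print("foot",f.min(0),f.max(0),np.median(f,0),len(f))
m=((im.max(-1)<70).astype(np.uint8));m[:, :283]=0;m[:,418:]=0;m[:105]=0;m[245:]=0
n,l,st,ce=cv2.connectedComponentsWithStats(m);k=1+st[1:,4].argmax()
cs=sorted(cv2.findContours((l==k).astype(np.uint8),cv2.RETR_CCOMP,2)[0],key=cv2.contourArea)[::-1][:2]
q=np.zeros_like(m);cv2.drawContours(q,cs[:1],-1,1,-1);q=cv2.erode(q,np.ones((5,5)))>0
c0,nn,sd,N=pl(W[q]);nn*=np.sign(nn[2]);print("n",nn,np.degrees(np.arccos(nn[2])),np.degrees(np.arctan2(nn[1],nn[0])),sd,"off plane of c_",(c_-c0)@nn)
for cc in cs:
    x=cc.reshape(-1,2).astype(float);r=np.c_[(x[:,0]-K[0,2])/K[0,0],-(x[:,1]-K[1,2])/K[1,1],-np.ones(len(x))]@P[:3,:3].T
    X=P[:3,3]+r*(((c0-P[:3,3])@nn)/(r@nn))[:,None]
    e1=np.cross([0,0,1],nn);e1/=np.linalg.norm(e1);e2=np.cross(nn,e1);uv=np.c_[(X-c0)@e1,(X-c0)@e2]*1000
    ce,ax,an=cv2.fitEllipse(uv.astype(np.float32));print("centre",c0+(ce[0]*e1+ce[1]*e2)/1000,ax)
```

```text
face (array([ 0.0148643 , -0.00046039, -0.0043868 ]), array([-0.99993863, -0.00666062,  0.00885258]), np.float64(0.00028750847551527203), 1515)
cap (array([-4.56971615e-04,  7.65289409e-05, -2.80816016e-02]), array([-0.01197296,  0.01311384, -0.99984233]), np.float64(0.0005360052201196202), 1419)
foot [-0.00065035 -0.02480047  0.06182131] [0.02203179 0.02231847 0.08389358] [ 0.01269637 -0.00122875  0.07442251] 907
n [-0.5549108   0.14364484  0.81941452] 34.97377189631305 165.486920731106 0.0006974020571497401 off plane of c_ 9.199266074413773e-05
centre [ 0.55208694 -0.09182883  0.1126039 ] (144.17713928222656, 144.72911071777344)
centre [ 0.55155374 -0.09199862  0.11227259] (71.00411987304688, 71.37198638916016)
```

{"api": "arm_command", "payload": {"steps": [[-0.02,0.0,0.0,-0.08,0,0],[-0.02,0.0,0.03,-0.16,0,0],[-0.02,0.02,0.08,-0.24,0,0],[-0.02,0.05,0.13,-0.32,0,0.001],[-0.02,0.07,0.17,-0.391,0,0.001],[-0.02,0.085,0.209,-0.391,0,0.0014],[-0.02,0.085,0.209,-0.391,0,0.0014],[-0.02,0.085,0.209,-0.391,0,0.0014]]}}

```text
time: 7.0
eef_pos: [0.484, -0.0699, 0.2151]
tcp_rot: [[0.249, 0.793, 0.556], [0.969, -0.204, -0.143], [0.0, 0.574, -0.819]]
contact_force: [-0.3, -0.4, -0.8]
grip_width: 0.033
grip_force: 61.6
```

```bash
cat > f.py <<'E'
from h import *
s=sense();R=s["tcp_rot"];p=s["eef_pos"]
print(s["time"],p,"h",(p-c_)@n_-.0836,"lat",R.T@(p-c_),"tilt",np.degrees(np.arccos(-R[:,2]@n_)),"Fz_n",s["contact_force"]@n_,"Ft",R.T@s["contact_force"],s["wrist_torque"],s["joints"].round(1))
for hh in(.04,.008):print(row(p,R,c_+n_*(.0836+hh),rtilt()))
E
python3 f.py
```

```text
7.0 [ 0.48402028 -0.06994252  0.21506052] h 0.04117803139365017 lat [ 0.00142506  0.00070797 -0.12477495] tilt 0.12160010970755553 Fz_n -0.5037006492742158 Ft [-0.42892632 -0.61473344  0.50237466] [ 0.17274759  0.47755197 -0.0291714 ] [-24.7 -29.2 134.8   9.2  40.1 -15.5]
[-0.0039, -0.002, 0.0039, 0.0005, -0.0013, 0.0016]
[-0.0041, -0.0021, 0.1106, 0.0005, -0.0013, 0.0016]
```

{"api": "arm_command", "payload": {"steps": [[-0.004,-0.002,0.03,0,-0.001,0.0016],[-0.004,-0.002,0.06,0,-0.001,0.0016],[-0.004,-0.002,0.08,0,-0.001,0.0016],[-0.004,-0.002,0.095,0,-0.001,0.0016],[-0.004,-0.002,0.095,0,-0.001,0.0016],[-0.004,-0.002,0.095,0,-0.001,0.0016],[-0.004,-0.002,0.095,0,-0.001,0.0016],[-0.004,-0.002,0.095,0,-0.001,0.0016]]}}

```text
time: 7.67
eef_pos: [0.4992, -0.0767, 0.192]
tcp_rot: [[0.254, 0.791, 0.557], [0.967, -0.208, -0.147], [-0.0, 0.576, -0.817]]
contact_force: [-0.1, 0.8, -2.3]
grip_width: 0.0331
grip_force: 61.6
```

```bash
python3 f.py
```

```text
7.6667 [ 0.49923453 -0.07670244  0.19202654] h 0.012887597964320416 lat [-0.00168719  0.00113383 -0.09648201] tilt 0.19197673151827918 Fz_n -1.675663217377645 Ft [ 0.76557748 -1.55848127  1.66986903] [0.12436543 0.56982935 0.00167752] [-24.5 -23.8 133.9   9.7  35.5 -15.9]
[0.0049, -0.0026, -0.0904, 0.0018, 0.0011, -0.0011]
[0.0051, -0.0029, 0.0163, 0.0018, 0.0011, -0.0011]
```

{"api": "arm_command", "payload": {"steps": [[0,0,0.007,0,0,0],[0,0,0.007,0,0,0]]}}

```text
time: 7.83
eef_pos: [0.5002, -0.077, 0.1897]
tcp_rot: [[0.255, 0.791, 0.556], [0.967, -0.208, -0.147], [-0.0, 0.575, -0.818]]
contact_force: [-0.2, -0.1, -2.6]
grip_width: 0.0329
grip_force: 61.6
```

{"api": "arm_command", "payload": {"steps": [[0,0,0.007,0,0,0],[0,0,0.007,0,0,0]]}}

```text
time: 8.0
eef_pos: [0.5013, -0.0773, 0.1876]
tcp_rot: [[0.255, 0.791, 0.556], [0.967, -0.208, -0.146], [-0.0, 0.575, -0.818]]
contact_force: [0.5, -0.7, -3.3]
grip_width: 0.0332
grip_force: 61.6
```

```bash
python3 f.py
```

```text
8.0 [ 0.50128856 -0.07726541  0.18760999] h 0.008048276156619169 lat [-0.00170037  0.00020336 -0.09164546] tilt 0.12592683387704165 Fz_n -3.08608219049007 Ft [-0.5389518  -1.39552417  3.08486458] [ 0.18004539  0.53221127 -0.01697677] [-24.5 -22.9 133.8   9.8  34.8 -16. ]
[0.005, -0.0001, -0.1065, 0.001, 0.001, -0.0012]
[0.0052, -0.0002, 0.0002, 0.001, 0.001, -0.0012]
```

{"api": "arm_command", "payload": {"steps": [[0.005,0,0.007,0,0.001,-0.001],[0.005,0,0.014,0,0.001,-0.001],[0.005,0,0.014,0,0.001,-0.001]]}}

```text
time: 8.25
eef_pos: [0.504, -0.0763, 0.184]
tcp_rot: [[0.252, 0.792, 0.556], [0.968, -0.207, -0.145], [0.0, 0.574, -0.819]]
contact_force: [0.7, 0.2, -2.9]
grip_width: 0.033
grip_force: 61.6
```

{"api": "arm_command", "payload": {"steps": [[0,0,0.005,0,0,0],[0,0,0.005,0,0,0]]}}

```text
time: 8.42
eef_pos: [0.5049, -0.0766, 0.183]
tcp_rot: [[0.252, 0.792, 0.556], [0.968, -0.207, -0.145], [0.0, 0.575, -0.818]]
contact_force: [-0.4, -0.2, -2.2]
grip_width: 0.033
grip_force: 61.6
```

{"api": "arm_command", "payload": {"steps": [[0,0,0.005,0,0,0],[0,0,0.005,0,0,0]]}}

```text
time: 8.58
eef_pos: [0.5058, -0.0769, 0.1818]
tcp_rot: [[0.252, 0.792, 0.556], [0.968, -0.207, -0.145], [0.0, 0.575, -0.818]]
contact_force: [-0.2, 1.2, -2.5]
grip_width: 0.0331
grip_force: 61.6
```

```bash
python3 f.py
```

```text
8.5833 [ 0.50575166 -0.07686777  0.1818491 ] h 0.000909457328285998 lat [-4.53818941e-05  3.58466403e-04 -8.45089681e-02] tilt 0.09763441387555369 Fz_n -1.7111562169074963 Ft [ 1.1010984  -1.85323633  1.7079737 ] [ 0.09406437  0.520608   -0.02034772] [-24.2 -21.5 133.5   9.9  33.7 -16.1]
[0.0001, -0.0005, -0.1303, 0.0011, 0.0, -0.0002]
[0.0001, -0.0007, -0.0236, 0.0011, 0.0, -0.0002]
```

{"api": "arm_command", "payload": {"steps": [[0,0,0.005,0,0,0],[0,0,0.005,0,0,0]]}}

```text
time: 8.75
eef_pos: [0.5067, -0.0771, 0.1808]
tcp_rot: [[0.252, 0.791, 0.557], [0.968, -0.206, -0.145], [0.0, 0.575, -0.818]]
contact_force: [-0.2, -0.3, -2.7]
grip_width: 0.0328
grip_force: 61.8
```

{"api": "arm_command", "payload": {"steps": [[0,0,0.005,0,0,0],[0,0,0.005,0,0,0]]}}

```text
time: 8.92
eef_pos: [0.5075, -0.0773, 0.1796]
tcp_rot: [[0.252, 0.791, 0.557], [0.968, -0.206, -0.145], [0.0, 0.575, -0.818]]
contact_force: [-2.1, 0.6, -1.7]
grip_width: 0.0331
grip_force: 61.9
```

{"api": "arm_command", "payload": {"steps": [[0,0,0.005,0,0,0],[0,0,0.005,0,0,0]]}}

```text
time: 9.08
eef_pos: [0.5084, -0.0776, 0.1784]
tcp_rot: [[0.252, 0.791, 0.557], [0.968, -0.206, -0.145], [0.0, 0.575, -0.818]]
contact_force: [-2.2, -0.3, 0.7]
grip_width: 0.0332
grip_force: 62.1
```

```bash
python3 f.py
```

```text
9.0833 [ 0.50837434 -0.07755214  0.17843436] h -0.003442414383452691 lat [-4.84110163e-05  6.49035529e-04 -8.01563699e-02] tilt 0.12360439210310345 Fz_n 1.7692821149572118 Ft [-0.90491531 -1.30253509 -1.77205   ] [ 0.18340442  0.61283972 -0.05256957] [-24.1 -20.6 133.3  10.   33.  -16.2]
[0.0001, -0.0013, -0.1448, 0.0014, 0.0, -0.0002]
[0.0001, -0.0015, -0.0381, 0.0014, 0.0, -0.0002]
```

{"api": "arm_command", "payload": {"steps": [[0,0,0.003,0,0,0],[0,0,0.005,0,0,0],[0,0,0.005,0,0,0],[0,0,0.005,0,0,0]]}}

```text
time: 9.42
eef_pos: [0.5092, -0.0777, 0.1773]
tcp_rot: [[0.252, 0.791, 0.557], [0.968, -0.206, -0.145], [0.0, 0.575, -0.818]]
contact_force: [-3.9, 1.7, 1.3]
grip_width: 0.0329
grip_force: 62.3
```

```bash
python3 f.py
```

```text
9.4167 [ 0.50916168 -0.07774179  0.17729353] h -0.004841364665041661 lat [-3.23595014e-05  6.54728878e-04 -7.87574067e-02] tilt 0.1234267891820905 Fz_n 3.495445158521398 Ft [ 0.65709631 -2.68953396 -3.50127041] [0.12898748 0.63816277 0.00898446] [-24.1 -20.4 133.2  10.1  32.8 -16.2]
[0.0001, -0.0013, -0.1495, 0.0014, 0.0, -0.0002]
[0.0001, -0.0015, -0.0428, 0.0014, 0.0, -0.0002]
```

{"api": "arm_command", "payload": {"steps": [[0,0,0,0,0,0],[0,0,0,0,0,0]]}}

```text
time: 9.58
eef_pos: [0.5091, -0.0777, 0.1773]
tcp_rot: [[0.252, 0.791, 0.557], [0.968, -0.206, -0.145], [0.0, 0.575, -0.818]]
contact_force: [-2.5, 1.2, 0.9]
grip_width: 0.0328
grip_force: 62.3
```

{"api": "arm_command", "payload": {"steps": [[0,0,0,0,0,0],[0,0,0,0,0,0]]}}

```text
time: 9.75
eef_pos: [0.5092, -0.0778, 0.1773]
tcp_rot: [[0.252, 0.791, 0.557], [0.968, -0.206, -0.145], [0.0, 0.575, -0.818]]
contact_force: [-2.8, 0.6, 1.2]
grip_width: 0.0328
grip_force: 62.3
```

{"api": "arm_command", "payload": {"steps": [[0,0,0,0,0,0],[0,0,0,0,0,0]]}}

```text
time: 9.92
eef_pos: [0.5092, -0.0778, 0.1773]
tcp_rot: [[0.252, 0.791, 0.557], [0.968, -0.206, -0.145], [0.0, 0.575, -0.818]]
contact_force: [-2.8, 0.5, 0.9]
grip_width: 0.0328
grip_force: 62.3
```

{"api": "arm_command", "payload": {"steps": [[0,0,0,0,0,0],[0,0,0,0,0,0]]}}

```text
time: 10.08
eef_pos: [0.5092, -0.0778, 0.1773]
tcp_rot: [[0.252, 0.791, 0.557], [0.968, -0.206, -0.145], [0.0, 0.575, -0.818]]
contact_force: [-3.2, 0.2, 0.8]
grip_width: 0.0329
grip_force: 62.3
```

```bash
python3 f.py
```

```text
10.0833 [ 0.50917015 -0.07776653  0.17728435] h -0.004857164247887652 lat [-5.87100282e-05  6.73895543e-04 -7.87414818e-02] tilt 0.13271505711891315 Fz_n 2.4264466371313063 Ft [-0.65209537 -2.14384186 -2.43135316] [0.17244263 0.55521245 0.05921578] [-24.1 -20.4 133.2  10.1  32.8 -16.2]
[0.0002, -0.0013, -0.1495, 0.0015, 0.0001, -0.0002]
[0.0002, -0.0015, -0.0429, 0.0015, 0.0001, -0.0002]
```

{"api": "arm_command", "payload": {"steps": [[0,0,0.001,0,0,0],[0,0,0.001,0,0,0]]}}

```text
time: 10.25
eef_pos: [0.5093, -0.0778, 0.177]
tcp_rot: [[0.252, 0.791, 0.557], [0.968, -0.206, -0.145], [0.0, 0.575, -0.818]]
contact_force: [-3.4, 1.3, 0.9]
grip_width: 0.0331
grip_force: 62.3
```

Run:
```python
from h import *
im,d=get_image("wrist");cv2.imwrite("pics/w4.png",cv2.resize(im[100:260,140:380],None,fx=3,fy=3,interpolation=2)[...,::-1])
```

```text
(no output)
```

View pics/w4.png

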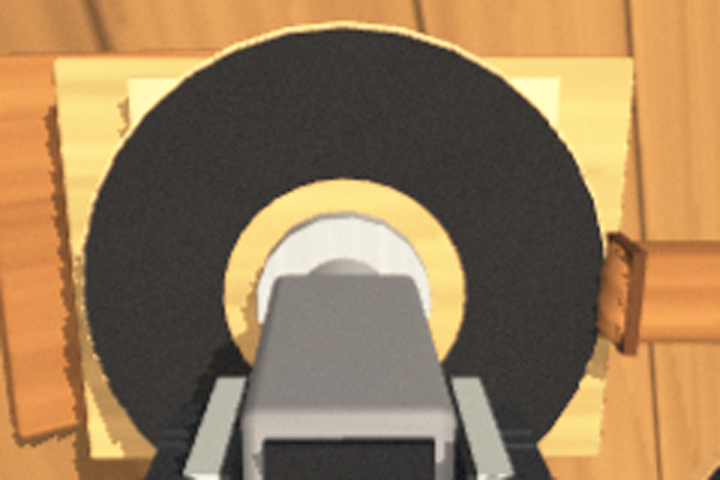

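The foot sits centred in the pale patch: patch top edge at (345,178), foot at (343,250), with margin all round. Holding.

{"api": "arm_command", "payload": {"steps": [[0,0,0,0,0,0],[0,0,0,0,0,0],[0,0,0,0,0,0],[0,0,0,0,0,0],[0,0,0,0,0,0],[0,0,0,0,0,0],[0,0,0,0,0,0],[0,0,0,0,0,0],[0,0,0,0,0,0],[0,0,0,0,0,0],[0,0,0,0,0,0],[0,0,0,0,0,0]]}}

```text
time: 11.3
eef_pos: [0.5093, -0.0778, 0.177]
tcp_rot: [[0.252, 0.791, 0.557], [0.968, -0.207, -0.145], [0.0, 0.575, -0.818]]
contact_force: [-2.0, 1.2, 1.9]
grip_width: 0.033
grip_force: 62.3
```

{"api": "arm_command", "payload": {"steps": [[0,0,0,0,0,0],[0,0,0,0,0,0],[0,0,0,0,0,0],[0,0,0,0,0,0],[0,0,0,0,0,0],[0,0,0,0,0,0],[0,0,0,0,0,0],[0,0,0,0,0,0],[0,0,0,0,0,0],[0,0,0,0,0,0],[0,0,0,0,0,0],[0,0,0,0,0,0]]}}

```text
time: 12.3
eef_pos: [0.5093, -0.0778, 0.177]
tcp_rot: [[0.252, 0.791, 0.557], [0.968, -0.206, -0.145], [0.0, 0.575, -0.818]]
contact_force: [-2.5, 1.3, 1.3]
grip_width: 0.0328
grip_force: 62.3
```

{"api": "arm_command", "payload": {"steps": [[0,0,0,0,0,0],[0,0,0,0,0,0],[0,0,0,0,0,0],[0,0,0,0,0,0],[0,0,0,0,0,0],[0,0,0,0,0,0],[0,0,0,0,0,0],[0,0,0,0,0,0],[0,0,0,0,0,0],[0,0,0,0,0,0]]}}

```text
time: 13.13
eef_pos: [0.5093, -0.0778, 0.1769]
tcp_rot: [[0.252, 0.791, 0.557], [0.968, -0.206, -0.145], [0.0, 0.575, -0.818]]
contact_force: [-2.3, 0.5, 2.7]
grip_width: 0.0332
grip_force: 62.2
```

```bash
python3 f.py
python3 - <<'E'
from h import *
s=sense();p,R=s["eef_pos"],s["tcp_rot"]
a=np.radians(15.2);tr=np.array([.508,.212])+.065*np.array([np.cos(a),np.sin(a)]);print(tr)
x=lambda az:np.array([np.cos(np.radians(az)),np.sin(np.radians(az))])
az=100;tcp=tr+.002*x(az)+.0005*x(az-90)
for q,R1 in [(p+n_*.06,R),((.47,-.06,.29),rdown(75.4)),((.50,.10,.29),rdown(90)),((*tcp,.20),rdown(az)),((*tcp,.0936),rdown(az))]:
    print(np.round(q,4),row(p,R,q,R1));p,R=np.array(q),R1
E
```

```text
13.1333 [ 0.50928494 -0.07777963  0.17693985] h -0.00520496863049176 lat [-4.13363076e-05  5.51704068e-04 -7.83940459e-02] tilt 0.11991807911367974 Fz_n 3.524676805451911 Ft [-0.07486696 -0.39379082 -3.52550211] [0.12810625 0.26266823 0.1093015 ] [-24.1 -20.3 133.2  10.1  32.7 -16.2]
[0.0001, -0.001, -0.1507, 0.0013, 0.0001, -0.0001]
[0.0001, -0.0012, -0.044, 0.0013, 0.0001, -0.0001]
[0.57072607 0.2290423 ]
[ 0.476  -0.0691  0.2261] [-0.0, 0.0004, -0.2, 0.0, 0.0, 0.0]
[ 0.47 -0.06  0.29] [0.0244, 0.1005, -0.1898, 0.3902, 0.0, -0.0002]
[0.5  0.1  0.29] [0.5413, -0.0377, 0.0, 0.0, 0.0, -0.1622]
[0.5709 0.2311 0.2   ] [0.437, 0.2362, 0.3, 0.0, 0.0, -0.1111]
[0.5709 0.2311 0.0936] [0.0, 0.0, 0.3547, 0.0, 0.0, 0.0]
```

About 5.3 N was held steady for nearly 3 s. Retreating and carrying to the tray.

{"api": "arm_command", "payload": {"steps": [[0,0,-0.02,0,0,0],[0,0,-0.06,0,0,0],[0,0,-0.13,0,0,0],[0,0,-0.2,0,0,0],[0,0,-0.2,0,0,0]]}}

```text
time: 13.55
eef_pos: [0.4758, -0.0691, 0.229]
tcp_rot: [[0.252, 0.789, 0.56], [0.968, -0.205, -0.147], [-0.001, 0.579, -0.815]]
contact_force: [0.4, -0.7, -2.5]
grip_width: 0.0327
grip_force: 61.6
```

{"api": "arm_command", "payload": {"steps": [[0.024,0.1,-0.19,0.08,0,0],[0.024,0.1,-0.19,0.16,0,0],[0.024,0.1,-0.19,0.24,0,0],[0.024,0.1,-0.19,0.32,0,0],[0.024,0.1,-0.19,0.39,0,0],[0.024,0.1,-0.19,0.39,0,0],[0.024,0.1,-0.19,0.39,0,0]]}}

```text
time: 14.13
eef_pos: [0.4702, -0.0602, 0.2878]
tcp_rot: [[0.252, 0.968, -0.001], [0.968, -0.252, 0.001], [0.001, -0.002, -1.0]]
contact_force: [0.5, 0.5, -2.4]
grip_width: 0.033
grip_force: 62.0
```

{"api": "arm_command", "payload": {"steps": [[0.1,-0.01,0,0,0,-0.04],[0.3,-0.02,0,0,0,-0.1],[0.42,-0.03,0,0,0,-0.162],[0.541,-0.038,0,0,0,-0.162],[0.541,-0.038,0,0,0,-0.162],[0.541,-0.038,0,0,0,-0.162]]}}

```text
time: 14.63
eef_pos: [0.4985, 0.1023, 0.2894]
tcp_rot: [[-0.004, 1.0, 0.002], [1.0, 0.004, 0.001], [0.001, 0.002, -1.0]]
contact_force: [0.3, -0.6, -3.2]
grip_width: 0.0329
grip_force: 61.7
```

{"api": "arm_command", "payload": {"steps": [[0.1,0.06,0,0,0,-0.04],[0.22,0.12,0.05,0,0,-0.08],[0.33,0.18,0.15,0,0,-0.111],[0.437,0.236,0.25,0,0,-0.111],[0.437,0.236,0.3,0,0,-0.111],[0.437,0.236,0.3,0,0,-0.111],[0.437,0.236,0.3,0,0,-0.111]]}}

```text
time: 15.22
eef_pos: [0.5692, 0.2297, 0.1982]
tcp_rot: [[-0.172, 0.985, -0.003], [0.985, 0.172, -0.001], [-0.001, -0.003, -1.0]]
contact_force: [0.1, -1.0, -2.3]
grip_width: 0.0328
grip_force: 61.8
```

Run:
```python
from h import *
s=sense();p,R=s["eef_pos"],s["tcp_rot"];print(s["time"],p,R[:,2],s["contact_force"],s["grip_force"])
for z in(.105,.0886):print(row(p,R,(.5709,.2311,z),rdown(100)))
K,P,c=cal("wrist");im,d=get_image("wrist");cv2.imwrite("pics/w5.png",im[...,::-1]);W=cloud(d,K,P)
L=(W-p)@R
q=L[202:240,234:276].reshape(-1,3)
c=q.mean(0);U=np.linalg.svd(q-c,full_matrices=False)[2];print("face",c,U[2])
```

```text
15.2167 [0.56916508 0.22968383 0.19824822] [-0.00281808 -0.00111343 -0.99999541] [ 0.10842104 -1.00860126 -2.26881799] 61.842201948165894
[0.0038, 0.0074, 0.3108, -0.0019, 0.0004, -0.0008]
[0.0039, 0.0076, 0.3655, -0.0019, 0.0004, -0.0008]
face [ 0.01555038 -0.00018879 -0.00600273] [-0.99359139 -0.00208462 -0.11301243]
```

View pics/w5.png

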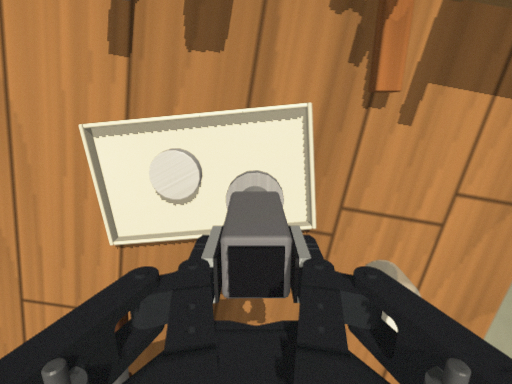

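The probe hangs over the right-hand end of the tray (foot at (255,190)), well clear of the disc at (175,175). Lowering.

{"api": "arm_command", "payload": {"steps": [[0.004,0.0075,0.1,-0.002,0,-0.001],[0.004,0.0075,0.2,-0.002,0,-0.001],[0.004,0.0075,0.28,-0.002,0,-0.001],[0.004,0.0075,0.335,-0.002,0,-0.001],[0.004,0.0075,0.345,-0.002,0,-0.001],[0.004,0.0075,0.345,-0.002,0,-0.001],[0.004,0.0075,0.345,-0.002,0,-0.001]]}}

```text
time: 15.85
eef_pos: [0.5742, 0.2321, 0.0992]
tcp_rot: [[-0.173, 0.985, 0.008], [0.985, 0.173, 0.001], [0.0, 0.008, -1.0]]
contact_force: [-0.3, -0.2, -2.8]
grip_width: 0.033
grip_force: 61.8
```

{"api": "arm_command", "payload": {"steps": [[0,0,0.006,0,0,0],[0,0,0.012,0,0,0],[0,0,0.012,0,0,0]]}}

```text
time: 16.1
eef_pos: [0.5731, 0.2326, 0.0938]
tcp_rot: [[-0.174, 0.985, 0.005], [0.985, 0.174, 0.001], [0.0, 0.005, -1.0]]
contact_force: [0.4, 0.3, -2.4]
grip_width: 0.0333
grip_force: 61.8
```

{"api": "arm_command", "payload": {"steps": [[0,0,0.004,0,0,0],[0,0,0.004,0,0,0],[0,0,0.004,0,0,0]]}}

```text
time: 16.35
eef_pos: [0.5725, 0.2326, 0.0916]
tcp_rot: [[-0.175, 0.985, 0.003], [0.985, 0.175, 0.001], [0.0, 0.003, -1.0]]
contact_force: [-0.2, -0.3, -2.0]
grip_width: 0.0328
grip_force: 61.8
```

Run:
```python
from h import *
s=sense();print(s["time"],s["eef_pos"],s["tcp_rot"][:,2],s["contact_force"],row(s["eef_pos"],s["tcp_rot"],(.5709,.2311,.0886),rdown(100)))
```

```text
16.35 [0.57252868 0.23262925 0.09161392] [ 3.28134391e-03  6.14682708e-04 -9.99994427e-01] [-0.22368918 -0.26948598 -1.98840496] [-0.0041, -0.0063, 0.01, 0.0021, -0.0, 0.0006]
```

{"api": "arm_command", "payload": {"steps": [[0,0,0.004,0.0015,0,0],[0,0,0.006,0.0015,0,0],[0,0,0.006,0.0015,0,0]]}}

```text
time: 16.6
eef_pos: [0.5724, 0.2325, 0.0895]
tcp_rot: [[-0.174, 0.985, 0.001], [0.985, 0.174, 0.0], [0.0, 0.001, -1.0]]
contact_force: [0.4, -0.2, -2.1]
grip_width: 0.0329
grip_force: 61.8
```

{"api": "arm_command", "payload": {"steps": [[0,0,0.003,0,0,0],[0,0,0.003,0,0,0]]}}

```text
time: 16.77
eef_pos: [0.5726, 0.2326, 0.0889]
tcp_rot: [[-0.174, 0.985, 0.001], [0.985, 0.174, 0.0], [0.0, 0.001, -1.0]]
contact_force: [0.3, -0.0, -2.3]
grip_width: 0.0331
grip_force: 61.9
```

{"api": "arm_command", "payload": {"steps": [[0,0,0.003,0,0,0],[0,0,0.003,0,0,0]]}}

```text
time: 16.93
eef_pos: [0.5727, 0.2326, 0.0888]
tcp_rot: [[-0.174, 0.985, 0.001], [0.985, 0.174, 0.0], [0.0, 0.001, -1.0]]
contact_force: [-1.6, 0.0, 3.5]
grip_width: 0.033
grip_force: 62.5
```

Contact with the tray floor. Opening.

{"api": "arm_command", "payload": {"steps": [[0,0,0,0,0,0],[0,0,0,0,0,0],[0,0,0,0,0,0],[0,0,0,0,0,0],[0,0,0,0,0,0],[0,0,0,0,0,0],[0,0,0,0,0,0],[0,0,0,0,0,0]], "gripper": 0, "squeeze": 20}}

```text
time: 17.6
eef_pos: [0.5726, 0.2325, 0.088]
tcp_rot: [[-0.174, 0.985, 0.001], [0.985, 0.174, 0.0], [0.0, 0.001, -1.0]]
contact_force: [0.5, -0.2, 0.8]
grip_width: 0.0854
grip_force: 0.0
```

{"api": "arm_command", "payload": {"steps": [[0,0,-0.06,0,0,0],[0,0,-0.16,0,0,0],[0,0,-0.26,0,0,0],[0,0,-0.36,0,0,0],[0,0,-0.5,0,0,0],[0,0,-0.6,0,0,0],[0,0,-0.6,0,0,0],[0,0,-0.6,0,0,0]]}}

```text
time: 18.27
eef_pos: [0.5736, 0.2328, 0.271]
tcp_rot: [[-0.174, 0.985, 0.006], [0.985, 0.174, 0.001], [0.0, 0.007, -1.0]]
contact_force: [-1.3, -0.0, -0.1]
grip_width: 0.0853
grip_force: 0.0
```

Run:
```python
from h import *
im,d=get_image("top");im2,d2=get_image("scene")
o=np.zeros((384,800,3),np.uint8);o[:,:400]=im[:,60:460];o[:,400:]=im2[:,90:490];cv2.imwrite("pics/end.png",o[...,::-1])
K,P,c=cal("wrist");im,d=get_image("wrist");W=cloud(d,K,P);m=(abs(W[...,2]-.117)<.006)&(np.hypot(W[...,0]-.571,W[...,1]-.23)<.04)
print(W[m].mean(0),m.sum(),sense()["time"],sense()["contact_force"])
```

```text
[0.57222173 0.23270597 0.1159439 ] 949 18.4167 [-0.39447507  0.73468034 -0.47355155]
```

View pics/end.png

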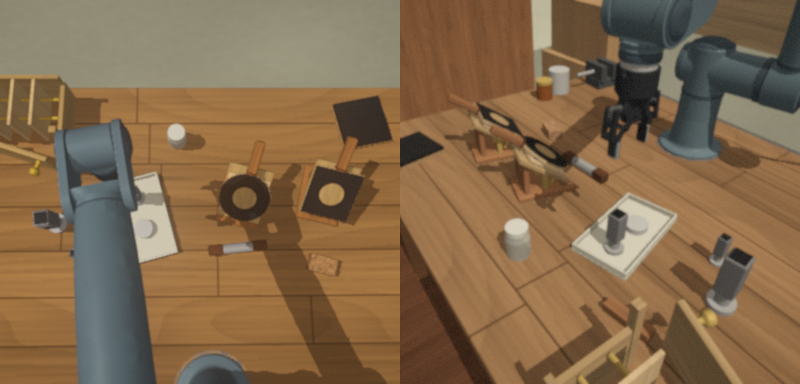

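The probe stands upright in the tray at (616,232), clear of the disc at (637,225). Everything else looks unmoved and the arm is clear.

```bash
python3 -c "
from bench import *
print(hand_in())"
```

```text
the job is handed in; nothing more can be done
None
```

I held the thermometer on the round paddle's patch at about 5 N (estimated from the wrist force) for nearly 3 s, stood it upright in the tray clear of the disc, and handed the job in at about 18 s; no verdict was returned.

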